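# Sweep the ring blanks into the catch pan

## Robot

A 6-joint arm with a two-finger parallel gripper is mounted at the origin on the work surface. World frame = base frame: x ahead of the robot, y to its left, z up, the work surface at z = 0. Lengths are in m, angles in rad, forces in N, time in s.
With the tool pointing down it reaches from about 0.325 to 0.9 m from the base axis. Payload 6.1 kg.
Tool frame: the origin (TCP) lies midway between the tips of the shut fingers; the grasp point (between the pads) lies 19 mm behind it; z points along the fingers, y is the line along which they close (so a half turn about z gives the same grasp; the last joint's range is limited). The gripper opens to 85 mm and grips with 20 to 120 N. Pads are 22 mm wide; open, the fingers measure 114 mm over their backs; the gripper's body (76 mm by 85 mm) begins 54 mm behind the grasp point. The pads swing forward as they close: fully open they stand 13 mm farther back than shut.
Start: joints at [-1.32, 0.22, 1.526, -0, 1.395, -0.126], TCP at [0.23, -0.581, 0.231] pointing down, gripper open.
Joint ranges: [-2.98, 2.98], [-0.91, 2.08], [0.09, 2.57], [-1.24, 4.39], [0.2, 2.65], [-2.68, 2.68]. Speed limits (rad/s): [2.57, 2.57, 3.01, 3.14, 3.14, 3.14].

## Interface

Orientations are given as [roll, pitch, yaw] about the fixed x, y, z axes, in that order (R = Rz(yaw) Ry(pitch) Rx(roll)).
In Python, from plant import movep, move_l, set_joints, gripper_to, hold, inverse_kinematics, observe, get_image, get_calibration, Unreachable, job_done gives the robot as it stands. Calls block until the motion is done:
- movep(position, orientation): joint-space move of the TCP to a pose.
- move_l(position, feed=0.15, rotation=None, max_force=None): straight line of the TCP; rotation=None keeps the orientation; feed is the mean speed in m/s. With max_force (N) it stops when the force on the tool has changed by that much, and returns True; else False.
- set_joints(angles): joint-space move.
- gripper_to(opening, f_grip=None): finger opening in m; f_grip is the grip in N (None keeps the last); returns when the fingers have stopped.
- hold(seconds).
- inverse_kinematics(position, orientation): joint angles nearest the present ones, or None.
- observe(): the state.
- get_image(name): name is "side" or "top" or "wrist"; returns (picture, depth): 400x640x3 uint8, red, green, blue; 400x640 float32, m along the optical axis (not along the pixel's ray), 0 where there is no reading.
- get_calibration(name): a dict with "intrinsics" (3x3 intrinsics, pixels), "world_from_camera" (4x4, takes a point from camera to world coordinates). Camera axes: x right, y down, z forward; pixel columns grow to the right and rows downward; lengths in m; the calibration is good to about 2 mm. A picture is of the moment at which its call begins: read the wrist's pose just before it. get_calibration takes no time and is no camera call; for the wrist camera it gives the pose at the moment of the call.
A pose or a line that the arm cannot do raises Unreachable and nothing moves.
- job_done(): hands the job in; it is judged then, once.
The state is a dict: "time_s": time; "q": joint angles; "joint_velocities": joint speeds; "joint_torque": joint torques, N m; "eef_pos": TCP position; "tcp_rot": TCP orientation; "ft_force": force on the tool from outside, world axes, zero at the start; "torque": the same for the moment, N m; "opening": finger opening in m; "grasp_force": force on a finger pad.
Only numpy, scipy, OpenCV 4.12 (cv2) and the standard library are available. Lean on these libraries where they do the work, as an engineer would, in place of code of your own. Each camera call takes 0.05 s, during which the arm holds its last target. There are 200 camera calls.

## Task

Clear the jeweller's bench: with your fingertips, sweep the three ring blanks across the bench top and through the open front of the catch pan, until each one lies completely inside the pan. Only push them along the bench, never pinch, press down on or lift them, and leave the doming block, jar, punch and spool standing where they are.

Things in the scene. Friction and masses are not known exactly. Their poses are not given: they have to be found in the camera images.
- pan: Aluminium catch pan fixed to the bench; inside 130 mm deep (x) by 180 wide (y). Back and side walls 22 mm high, 4 thick. Its thin sheet floor is level with the bench: no step, parts slide in. Origin: centre of the floor, at bench height. x points from the open front (edge at x -65 mm) to the back wall (inner face at +65); side walls' inner faces at y +-90; z up.
- pan_mouth (a point): Middle of the pan's open front edge, at bench height; axes as the pan's.
- ring_a: The first of three identical ring blanks: plain steel-coloured ring lying flat on the bench, outside diameter 26 mm, hole 20 mm, 10 mm high, about 14 g, slides when pushed. Origin: centre of its underside; z along the ring's axis (up).
- ring_b: The second of three identical ring blanks: plain steel-coloured ring lying flat on the bench, outside diameter 26 mm, hole 20 mm, 10 mm high, about 14 g, slides when pushed. Origin: centre of its underside; z along the ring's axis (up).
- ring_c: The third of three identical ring blanks: plain steel-coloured ring lying flat on the bench, outside diameter 26 mm, hole 20 mm, 10 mm high, about 14 g, slides when pushed. Origin: centre of its underside; z along the ring's axis (up).
- block: Doming block: steel-coloured 30 mm cube with round dimples on some faces, loose, about 200 g. It may lie among the rings; to be left alone. Origin: centre of its underside.
- jar: Small glass jar with a metal cap, loose, 36 mm in diameter, 45 mm high. To be left alone. Origin: centre of its underside.
- punch: Dark steel dapping punch standing upright, loose, foot 22 mm in diameter, 58 mm high. To be left alone. Origin: centre of its underside.
- spool: Small wooden spool standing upright, loose, 32 mm in diameter, 30 mm high. To be left alone. Origin: centre of its underside.

How it is judged:
By the outcome, as a careful person would: the job done as asked, in the order asked, and still so for the second after the job is handed in, with the robot touching nothing.
It also fails if it takes over 54 s, if anything falls off the work surface, if the arm or the gripper's body presses on something with over 40 N, if the wrist force passes 120 N, or if a joint passes its speed limit or range.

## Working session

There is one attempt and no reset: what is moved stays moved. The work goes in short steps, each a Python script; the robot and the scene stay as the last script left them, time stands still between calls to the robot, and variables do not carry over. Pictures are saved under pics/ and viewed, at most 10 in all, crops included, and the job is handed in when it is done.

```bash
mkdir -p pics; ls; python3 - <<'E'
from plant import *
import cv2,numpy as np
for n in ("top","side"):
    p,d=get_image(n); cv2.imwrite(f"pics/{n}0.png",p[:,:,::-1]); np.save(f"pics/{n}0.npy",d)
    c=get_calibration(n); print(n,np.round(c["intrinsics"],1).tolist(),np.round(c["world_from_camera"],3).tolist())
print(observe()["time_s"],observe()["tcp_rot"])
E
```

```text
pics
top [[479.4, 0.0, 322.7], [0.0, 479.4, 205.4], [0.0, 0.0, 1.0]] [[-0.016, -0.981, 0.191, 0.331], [-1.0, 0.015, -0.009, 0.036], [0.006, -0.191, -0.981, 1.137], [0.0, 0.0, 0.0, 1.0]]
side [[417.8, 0.0, 313.6], [0.0, 417.8, 195.9], [0.0, 0.0, 1.0]] [[0.894, -0.286, 0.346, 0.272], [-0.448, -0.592, 0.67, -0.444], [0.013, -0.754, -0.657, 0.535], [0.0, 0.0, 0.0, 1.0]]
0.1 [-3.13986203e+00 -2.02700523e-04  3.76778401e-01]
```

View pics/top0.png

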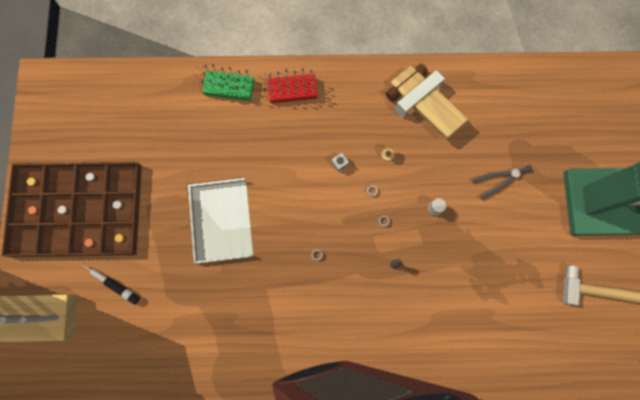

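View pics/side0.png

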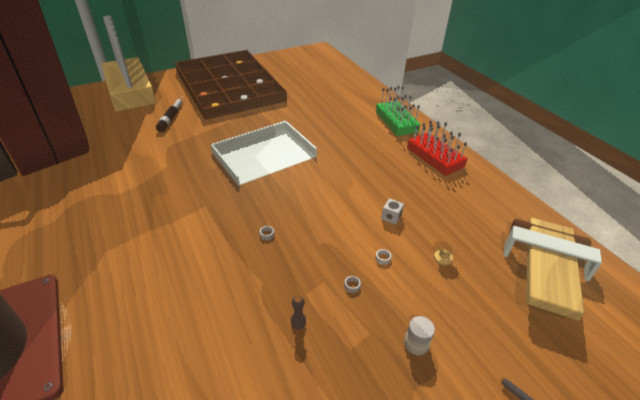

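The top view shows the pan at about (221,221) with its front facing right. The rings are near (372,190), (384,221) and (317,255), the block at (340,161), the spool at (388,154), the jar at (437,207) and the punch at (397,265). I'll enlarge it to read these more closely.

```bash
python3 - <<'E'
import cv2
p=cv2.imread("pics/top0.png")[140:290,180:460]
s=cv2.imread("pics/side0.png")[115:365,200:470]
cv2.imwrite("pics/topc.png",cv2.resize(p,(784,420),interpolation=cv2.INTER_CUBIC))
cv2.imwrite("pics/sidec.png",cv2.resize(s,(648,600),interpolation=cv2.INTER_CUBIC))
E
```

```text
(no output)
```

View pics/topc.png

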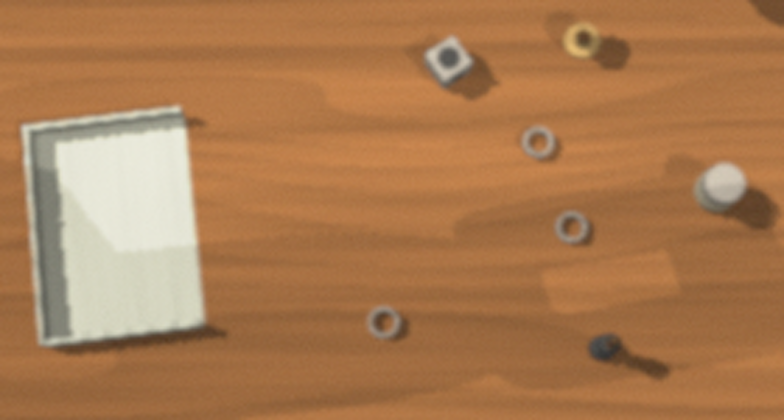

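View pics/sidec.png

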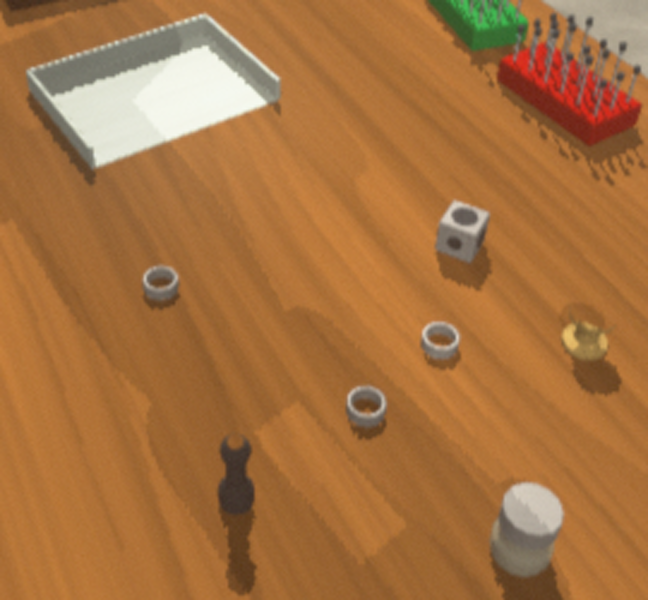

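The top crop shows ring tops at (539,142), (573,228) and (385,323), the block top at (449,56), the spool at (581,39), the jar cap at (725,184), the punch at (600,347), and the pan rim corners at (23,126), (40,344), (182,108) and (204,326). The side crop shows the same rings at (440,335), (367,400) and (161,277).

```bash
cat > h.py <<'E'
import numpy as np
from plant import *
def ray(cam,u,v,z,c=None):
    c=c or get_calibration(cam); T=c["world_from_camera"]; T=np.array(T)
    d=T[:3,:3]@np.linalg.inv(c["intrinsics"])@[u,v,1.]
    return T[:3,3]+d*(z-T[2,3])/d[2]
E
python3 - <<'E'
from h import *
t=lambda n,u,v,z:print(n,'top',np.round(ray("top",180+u/2.8-.3,140+v/2.8-.3,z)[:2],4))
s=lambda n,u,v,z:print(n,'side',np.round(ray("side",200+u/2.4-.3,115+v/2.4-.3,z)[:2],4))
t('R1',539,142,.01);t('R2',573,228,.01);t('R3',385,323,.01)
s('R1',440,336,.01);s('R2',367,401,.01);s('R3',161,278,.01)
t('block',449,56,.03);t('spool',581,39,.03);t('jar',725,184,.045);t('punch',600,347,.03)
s('block',466,215,.03);s('jar',534,508,.045);s('punchtop',236,442,.058);s('punchfoot',237,502,0.005);s('spool',586,340,.015)
t('panBL',23,126,.022);t('panBR',40,344,.022);t('panFL',182,108,.022);t('panFR',204,324,.0)
s('panB1',33,72,.022);s('panB2',207,16,.022);s('panF1',280,82,.022);s('panF2',95,150,.022)
E
```

```text
R1 top [ 0.5857 -0.0937]
R2 top [ 0.5104 -0.1199]
R3 top [0.4322 0.0411]
R1 side [ 0.5855 -0.0906]
R2 side [ 0.5121 -0.116 ]
R3 side [0.4337 0.0447]
block top [ 0.6578 -0.0169]
spool top [ 0.6713 -0.1307]
jar top [ 0.5398 -0.2428]
punch top [ 0.4079 -0.1353]
block side [ 0.6581 -0.0126]
jar side [ 0.5416 -0.2408]
punchtop side [ 0.4091 -0.1381]
punchfoot side [ 0.4069 -0.1427]
spool side [ 0.6701 -0.1406]
panBL top [0.6034 0.3471]
panBR top [0.4182 0.3261]
panFL top [0.6173 0.212 ]
panFR top [0.4346 0.194 ]
panB1 side [0.4225 0.3237]
panB2 side [0.6029 0.345 ]
panF1 side [0.6163 0.2138]
panF2 side [0.4357 0.1924]
```

```bash
cat >> h.py <<'E'
GAP=.018
def push(ring,goal,z,feed=.12):
    ring,goal=np.array(ring),np.array(goal); d=(goal-ring)/np.linalg.norm(goal-ring)
    rot=[np.pi,0,np.arctan2(d[1],d[0])]
    s=ring-.038*d; e=goal-.0204*d
    movep([*s,.10],rot)
    if z is None:
        hit=move_l([*s,-.006],feed=.06,max_force=3); o=observe(); print("touch",hit,o["eef_pos"],o["opening"])
        z=o["eef_pos"][2]+.003
        move_l([*s,z],feed=.05)
    else: move_l([*s,z],feed=.1)
    print("stopped",move_l([*e,z],feed=feed,max_force=8))
    move_l([*(e-.012*d),z],feed=.08)
    move_l([*(e-.012*d),.10],feed=.2)
    o=observe(); print("z",z,"t",o["time_s"])
    return z
E
python3 - <<'E'
from h import *
gripper_to(GAP)
push([.433,.043],[.52,.29],None)
import cv2
p,_=get_image("top"); cv2.imwrite("pics/top1.png",cv2.resize(p[140:290,180:460,::-1],(784,420),interpolation=cv2.INTER_CUBIC))
E
```

```text
touch True [4.20186903e-01 7.16694006e-03 2.02348907e-04] 0.01782050798637346
stopped False
z 0.0032023489072651084 t 8.1667
```

View pics/top1.png

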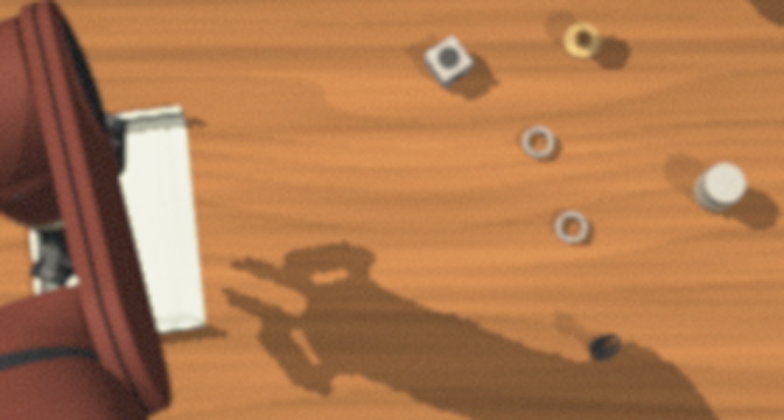

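The ring has left the bench at (385,323) and is now hidden under the arm. The other objects haven't moved. I'll push the next ring, then take a picture with the arm parked behind the last one.

```bash
python3 - <<'E'
from h import *
import cv2
push([.5857,-.092],[.568,.255],.0032,.13)
movep([.512,-.156,.10],[np.pi,0,np.pi/2])
p,_=get_image("top"); cv2.imwrite("pics/top2.png",cv2.resize(p[140:290,180:460,::-1],(784,420),interpolation=cv2.INTER_CUBIC))
E
```

```text
stopped False
z 0.0032 t 14.7
```

View pics/top2.png

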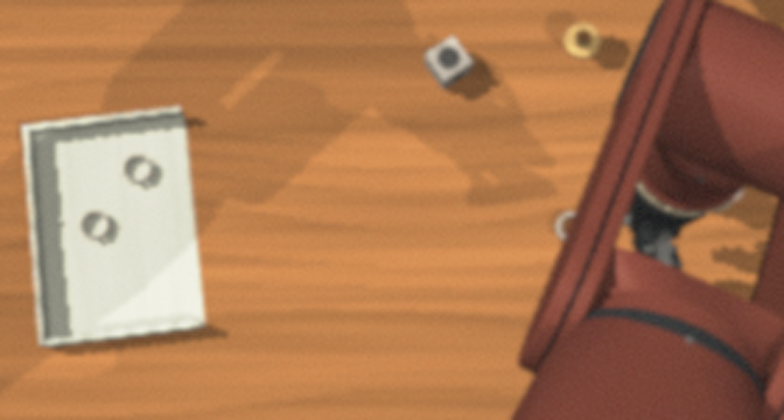

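Two rings are well inside the pan at (142,171) and (99,227). The block and spool haven't moved, and the third ring is still in place at about (570,228). Now I'll push that one.

```bash
python3 - <<'E'
from h import *
import cv2
push([.5112,-.118],[.477,.252],.0032,.13)
o=observe()["eef_pos"]; move_l([*o[:2],.2],feed=.2)
movep([.23,-.5,.25],[np.pi,0,.377])
p,_=get_image("top"); cv2.imwrite("pics/top3.png",cv2.resize(p[140:290,180:460,::-1],(784,420),interpolation=cv2.INTER_CUBIC))
print(observe()["time_s"])
E
```

```text
stopped False
z 0.0032 t 21.6167
25.0083
```

View pics/top3.png

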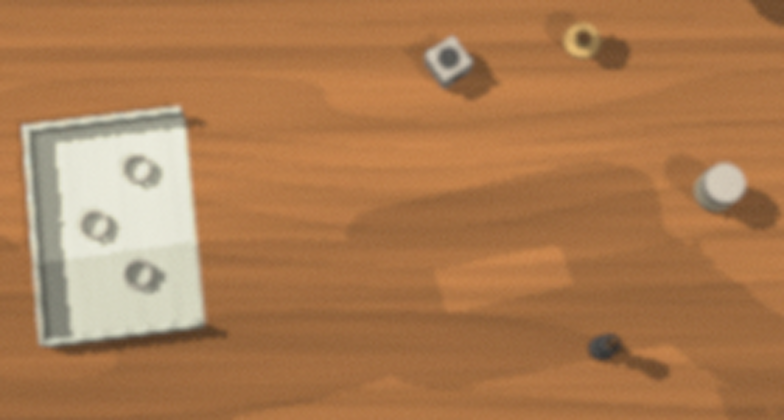

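All three rings lie inside the pan, at (142,171), (99,227) and (145,276). The block, spool, jar and punch are where they started.

```bash
python3 -c "
from plant import *
print(job_done())"
```

```text
the job is handed in; nothing more can be done
None
```

All three ring blanks lie fully inside the catch pan, the block, jar, punch and spool are still where they started, and I handed the job in at about 25 s.

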